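# Draw a dropped slide holder out from behind a laser screen

## Task

The slide holder has dropped behind the fixed amber laser screen, where a hand cannot get at it. Take the telescopic hook from its stand, reach it under the screen, feel its tip gently down through the holder's window to the bench, and draw the holder out over the low cable cover until it lies flat on the open bench in front; then hang the hook back in its stand. Never bear hard on anything with the hook, and leave the other things where they are.

Things in the scene. Friction and masses are not known exactly. Their poses are not given: they have to be found in the camera images.
- guard: White light engine (box 200 deep, 340 wide, 120 mm high) with its amber laser screen and grey cable cover: one fixed unit. Origin on the bench under the middle of the screen; +x points behind the screen to the engine, whose upright face is at x = 78 mm; y runs along the screen. In front of the cable cover (x below -63 mm) the bench is open.
- slot (a point): Middle of the opening under the amber screen, 32 mm above the bench. Screen: 5 mm thick, in the plane x = 0 of guard, 360 mm wide, from 64 to 116 mm above the bench, open below. An upright 16 mm square post, 116 mm high on a foot 44 by 30 mm, ends it at y = +-185 mm; from each a side arm 16 mm high runs back to the engine at z = 104 mm.
- cover_crest (a point): Middle of the flat top, 8 mm above the bench, of the fixed grey cable cover (338 mm long in y). In guard's frame its profile along x: bench level at +12 mm, straight ramp up to 8 mm high at -18 mm, flat to -33 mm, straight ramp down to bench level at -63 mm.
- holder_mid (a point): Centre of the slide holder: loose flat metal frame, 56 (its x) by 96 (its y) by 6 mm, about 0.15 kg, with an open window, 26 (x) by 60 (y) mm, right through its middle. The point is the middle of the window, 3 mm above the holder's underside. It starts flat on the bench between cable cover and engine, its long side along the screen.
- hook_grip (a point): Middle of the orange square handle (22 by 22 mm, 62 tall, upright) of the telescopic hook, 0.25 kg, 36 mm above the underside of its collar; grip it here on two flat sides. Its x axis: the way the foot bar points; z up. The hook is stiff, but its length is set anew each time and not measured: the bottom of its tip is anywhere from 116 to 136 mm below the collar's underside.
- hook_collar (a point): Centre of the underside of the hook's square collar (34 by 34 by 5 mm), on the shank's axis. Below it: round shank 13 then 9 mm thick; level foot bar 8 mm thick, its axis 20 mm above the bottom of the tip, reaching 70 mm along +x from the shank's axis; at its end the downturned tip with a rubber ball 12 mm across.
- stand_fork (a point): On the hook's fixed stand: middle between the two tines of its fork, level with their top, 152 mm above the bench. The hung hook's collar rests on the tines with the shank's axis through this point. x axis: out of the fork's open end, the way the hung hook's foot bar points. Tines end 18 mm ahead of it, slot 20 mm wide. Post 55 mm behind it, not above the fork; foot 90 by 80 by 8 mm.
- table: The black bench top, level, its surface at z = 0. The hook should rest on bench, cable cover or holder with a light touch of a few newtons; bearing on them, or on the screen or engine, with more than 15 N marks them and spoils the job.
- media: Loose round jar with a red cap, 60 mm across, 125 mm tall; origin at the centre of its underside. To be left alone.
- tub: Loose white round tub, 72 mm across, 95 mm tall; origin at the centre of its underside. To be left alone.
- objective: Loose grey objective case with a yellow band, 34 mm across, 60 mm tall, standing; origin at the centre of its underside. To be left alone.
- notes: Loose pad of yellow notes, 76 by 76 by 20 mm; origin at the centre of its underside. To be left alone.
- lens_cap: Loose white lens cap, 40 mm across, 12 mm high, lying on the bench in front of the screen's +y half, some 150 mm from its middle; origin at the centre of its underside. To be left alone.
Things that resemble listed ones, but are neither listed nor needed, are in the scene too. Leave any brown or pink look-alike of the part that bears stand_fork alone.

How it is judged:
On the way:
1. the holder has been drawn 40 mm while the hook bears on it (distance of holder_mid from where it was at the start of the episode above 0.04 m and contact force between hook and holder above 0.5 N).
At the end, for the whole second after the job is handed in: The slide holder lies flat and still on the open bench, its centre at least 90 mm in front of the screen's middle plane and so clear of the cable cover; the hook hangs upright and still in the stand, its collar within 12 mm of the fork's mark (x of holder_mid in the frame of guard below -0.09 m and angle between holder_mid's own z axis and vertical below 0.04 rad and height (world z) of holder_mid below 0.006 m and linear speed of holder below 0.01 m/s and distance between hook_collar and stand_fork below 0.012 m and angle between hook's own z axis and vertical below 0.12 rad and linear speed of hook below 0.02 m/s); the robot touches nothing.
It fails at once if the hook presses or strikes the bench, the cable cover, the screen, the light engine or the holder with more than 15 N (contact force between hook and table above 15 N or contact force between hook and guard above 15 N or contact force between hook and holder above 15 N).
It fails at once if a bystander is moved by more than 20 mm (distance of any of media, tub, objective, notes, lens_cap from where it was at the start of the episode above 0.02 m).
It also fails if it takes over 72 s, if anything falls off the work surface, if the arm or the gripper's body presses on something with over 40 N, if the wrist force passes 120 N, or if a joint passes its speed limit or range.

## Robot

A 7-joint arm with a two-finger parallel gripper is mounted at the origin on the work surface. World frame = base frame: x ahead of the robot, y to its left, z up, the work surface at z = 0. Lengths are in m, angles in rad, forces in N, time in s.
With the tool pointing down it reaches from about 0.4 to 0.875 m from the base axis. Payload 4.4 kg.
Tool frame: the origin (TCP) lies on the front face of the gripper's body, between the roots of the fingers; the fingertips stand 73 mm ahead of it and the grasp point (between the pads) lies 54 mm ahead of it; z points along the fingers, y is the line along which they close (so a half turn about z gives the same grasp; the last joint's range is limited). The gripper opens to 85 mm and grips with 20 to 120 N. Pads are 22 mm wide; open, the fingers measure 114 mm over their backs; the gripper's body (76 mm by 85 mm) begins 54 mm behind the grasp point. The pads swing forward as they close: fully open they stand 13 mm farther back than shut.
Start: joints at [1.116, 0.628, 0.038, 1.517, -0.027, 0.996, -0.02], TCP at [0.246, -0.601, 0.304] pointing down, gripper open.
Joint ranges: [-3.06, 3.06], [-0.37, 2.12], [-1.25, 1.32], [0.18, 2.47], [-1.1, 4.24], [0.23, 1.98], [-2.94, 2.94]. Speed limits (rad/s): [2.57, 2.57, 3.14, 3.14, 3.14, 3.14, 3.14].

## Interface

Orientations are given as a 3x3 rotation matrix whose columns are the frame's x, y, z axes.
In Python, from cell import ctrl gives the robot as it stands.
- The arm moves only by the tool apply_moves, never from a script. Its argument "deltas" is a list of rows, each a list of 3 entries, a list of its own where there are three numbers: the turn, a rotation vector about the world's x, y, z in units of pi/2 rad (1.0 is pi/2 rad), then the shift along the world's x, y, z in units of 0.2 m (1.0 is 0.2 m), then the closure, from 0 (fully open) to 1 (shut). A call has 1 to 8 rows; each row is the pose to reach, as a shift and turn from the pose commanded when the call began; what a row does not reach only later rows make up. A row lasts 1/10 s, in which the tool goes at most 50 mm and 8.59 degrees, less where a joint would pass 70% of its speed; a pose out of reach is approached as far as the arm can. A call with a number of a shift or a turn outside -1 to 1 is refused whole. A call with a gripper value outside its range is refused whole. The fingers move at their own pace and stop on an object; "force" is the grip in N (left out, the last holds). Time passes only in rows, so rows that repeat a pose let the fingers close. It gives the time, the measured TCP pose, the force, the opening and the grip force at its end, in the units of the state.
- ctrl.read_state(): the state, without advancing time (a new reading comes with each control period).
- ctrl.snapshot(name): name is "side" or "top"; returns a dict with "img" (384x512x3 uint8, red, green, blue), "mtx" (3x3 intrinsics, pixels), "T" (4x4, takes a point from camera to world coordinates). Camera axes: x right, y down, z forward; pixel columns grow to the right and rows downward; lengths in m; the calibration is good to about 2 mm. A picture is of the moment at which its call begins. There is no depth.
- ctrl.finish_job(): hands the job in; it is judged then, once.
Trained networks look in a picture, given as the dict that the camera call returned (one of the last four; its "shot" number tells which), for a name from the list of things; names that differ only in an ending like _2 or _b are one class to them, and where a whole thing is asked for, a point or a joint stands for the part that bears it (a point fixed in the world has none). Each returns a list of dicts, best first, with "score" (0 to 1); they miss things now and then, are a little off and sometimes report something else, mostly with a low value. They report only what shows in the picture. A call takes as long as a camera call. They do not tell look-alikes from the thing itself.
- ctrl.trace(target, picture): "region" (384x512 bool, what is visible of it) and "xy" ([column, row] in pixels, amid what is visible of it).
The state is a dict: "time": time; "joint_pos": joint angles; "dq": joint speeds; "joint_efforts": joint torques, N m; "tool_pos": TCP position; "tcp_rot": TCP orientation; "force": force on the tool from outside, world axes, zero at the start; "ft_torque": the same for the moment, N m; "gripper_width": opening from 0.0 (shut) to 1.0 (fully open); "grip_force": force on a finger pad.
Only numpy, scipy, OpenCV 4.12 (cv2) and the standard library are available. Lean on these libraries where they do the work, as an engineer would, in place of code of your own. Each camera call takes 0.05 s, during which the arm holds its last target. There are 200 camera calls.

## Working session

There is one attempt and no reset: what is moved stays moved. The work goes in short steps, Python scripts to look and compute and a tool call to move; the robot and the scene stay as the last step left them, time stands still between calls to the robot, and variables do not carry over. Pictures are saved under pics/ and viewed, at most 10 in all, crops included, and the job is handed in when it is done.

Besides the shell and the picture viewer there is one more tool, called after "Call:" as name(argument=value, ...), one argument or row to a line, values as JSON. apply_moves: Moves the arm, as the interface text tells. Its arguments: {"type":"object","properties":{"deltas":{"type":"array"},"force":{"type":"number"}},"required":["deltas"]}

```bash
ls; mkdir -p pics
cat > h.py <<'E'
import numpy as np,cv2
from cell import ctrl
def ray(p,uv):
    d=p["T"][:3,:3]@np.linalg.inv(p["mtx"])@np.array([uv[0],uv[1],1.]);return p["T"][:3,3],d
def atz(p,uv,z):
    o,d=ray(p,uv);return o+d*(z-o[2])/d[2]
def proj(p,X):
    T=np.linalg.inv(p["T"]);X=np.atleast_2d(X);c=X@T[:3,:3].T+T[:3,3];u=c@p["mtx"].T;return u[:,:2]/u[:,2:]
E
python3 - <<'E'
from h import *
for n in("side","top"):
    p=ctrl.snapshot(n);print(n,p["T"].round(3).tolist(),p["mtx"].round(1).tolist())
    cv2.imwrite(f"pics/{n}0.png",cv2.resize(p["img"][:,:,::-1],(800,600)))
    for t in["guard","holder_mid","hook_grip","hook_collar","stand_fork","media","tub","objective","notes","lens_cap"]:
        for r in ctrl.trace(t,p)[:3]:
            rows=np.argwhere(r["region"]);print(t,round(r["score"],2),np.round(r["xy"],1),atz(p,r["xy"],0).round(3),len(rows),rows.min(0),rows.max(0))
print(ctrl.read_state())
E
```

```text
pics
side [[-0.983, -0.119, 0.142, 0.295], [-0.184, 0.527, -0.83, 0.875], [0.024, -0.842, -0.54, 0.748], [0.0, 0.0, 0.0, 1.0]] [[368.1, 0.0, 251.7], [0.0, 368.1, 193.2], [0.0, 0.0, 1.0]]
guard 0.87 [156.9 206.3] [ 0.802 -0.117  0.   ] 9502 [159  83] [264 226]
holder_mid 0.42 [189.4 219.6] [ 0.666 -0.067  0.   ] 48 [211 183] [225 193]
hook_grip 0.51 [242.2 149.1] [ 0.604 -0.637  0.   ] 135 [132 238] [175 245]
hook_grip 0.48 [254.5 182.1] [ 0.496 -0.358  0.   ] 428 [148 242] [190 264]
hook_collar 0.67 [244.4 146. ] [ 0.601 -0.672  0.   ] 220 [132 222] [180 246]
hook_collar 0.53 [291.9 200.4] [ 0.338 -0.26   0.   ] 155 [191 286] [209 295]
stand_fork 0.97 [279.3 247.4] [0.352 0.009 0.   ] 906 [209 254] [266 288]
stand_fork 0.94 [339.6 198.1] [ 0.165 -0.315  0.   ] 443 [163 322] [206 349]
stand_fork 0.93 [305.6 180.2] [ 0.298 -0.419  0.   ] 402 [147 291] [188 314]
media 0.59 [266.  157.1] [ 0.484 -0.583  0.   ] 428 [142 258] [175 272]
tub 0.62 [198.9 358.6] [0.481 0.415 0.   ] 1673 [328 180] [383 216]
objective 0.46 [289.  198.1] [ 0.35  -0.273  0.   ] 155 [191 286] [209 295]
notes 0.87 [
[... 1494 characters left out ...]
53368e-04, -4.53667917e-04,  7.80516496e-04,  1.33332609e-03,
        1.46760389e-03, -4.61636433e-04,  9.70398554e-05]), 'joint_efforts': array([ 4.66656347e-04, -5.63282168e+01,  1.22579243e+00, -1.93784344e+01,
        1.07801071e-02,  1.61405867e-03, -9.53181257e-06]), 'tool_pos': array([ 0.24639869, -0.60149923,  0.30390802]), 'tcp_rot': array([[ 9.25387054e-01,  3.79023483e-01, -9.62264632e-07],
       [ 3.79023483e-01, -9.25387054e-01, -1.21767230e-05],
       [-5.50573120e-06,  1.09034609e-05, -1.00000000e+00]]), 'force': array([-0.45678465,  0.29991535, -0.85605523]), 'ft_torque': array([ 0.01798079, -0.00749706,  0.00604093]), 'grip_force': 0.0, 'gripper_width': 1.0028996610127874}
```

View pics/side0.png

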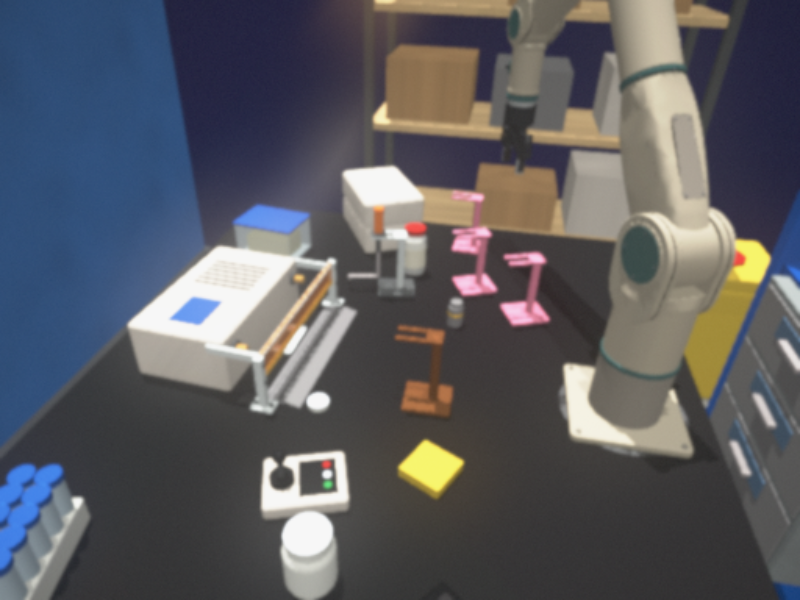

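View pics/top0.png

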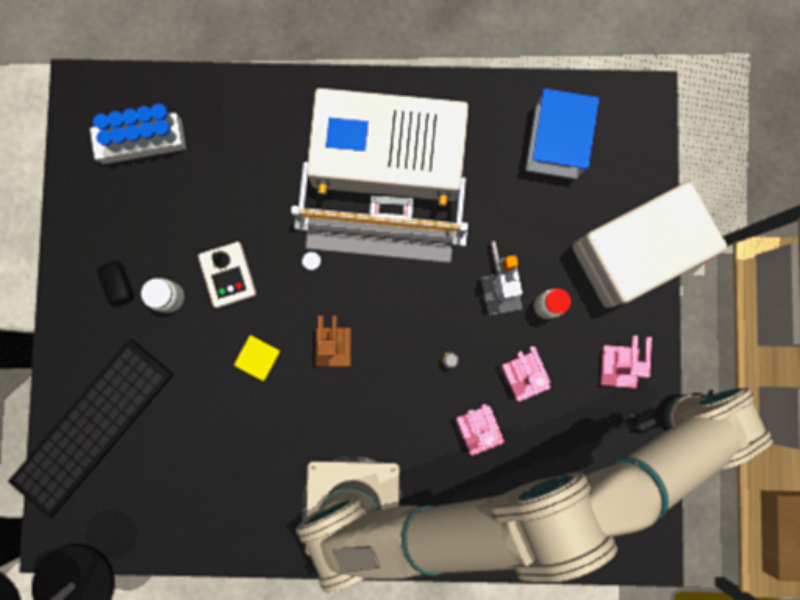

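Run:
```python
from h import *
p=ctrl.snapshot("top");s=ctrl.snapshot("side")
np.save("top.npy",p,allow_pickle=True);np.save("side.npy",s,allow_pickle=True)
def c(p,x0,x1,y0,y1,f):return cv2.resize(p["img"][y0:y1,x0:x1,::-1],None,fx=f,fy=f,interpolation=cv2.INTER_CUBIC)
a=c(p,180,310,115,170,6) # 780x330
b=c(p,300,350,150,205,5) #250x275
d=c(s,215,275,125,195,4) #240x280
e=c(s,150,230,160,270,2.5)#200x275
H=265
o=np.zeros((600,800,3),np.uint8);o[:330,:780]=a
x=0
for i in(b,d,e):
    i=i[:270];o[330:330+i.shape[0],x:x+i.shape[1]]=i;x+=i.shape[1]+10
cv2.imwrite("pics/c1.png",o)
```

```text
(no output)
```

View pics/c1.png

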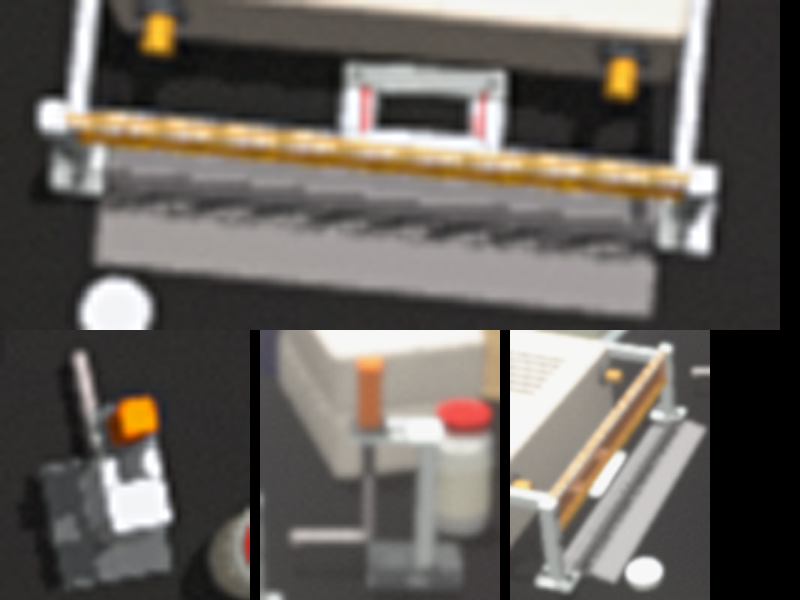

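```bash
cat > m.py <<'E'
from h import *
p=np.load("top.npy",allow_pickle=True).item();s=np.load("side.npy",allow_pickle=True).item()
A=lambda X,Y:(180+X/6-.4,115+Y/6-.4);B=lambda X,Y:(300+X/5-.4,150+(Y-330)/5-.4);D=lambda X,Y:(215+(X-260)/4-.4,125+(Y-330)/4-.4)
E=lambda X,Y:(150+(X-510)/2.5-.3,160+(Y-330)/2.5-.3)
E
python3 - <<'E'
from m import *
L=atz(p,A(54,115),.116);R=atz(p,A(704,181),.116)
print("posts",L,R,np.linalg.norm(L-R),(L+R)/2)
d=(L-R);d/=np.linalg.norm(d);print("y axis",d,"yaw",np.arctan2(-d[0],d[1]))
yaw=np.arctan2(-d[0],d[1]);c=(L+R)/2;x=np.array([np.cos(yaw),np.sin(yaw)])
for n,q in(("cl",A(95,262)),("cr",A(653,316))):
    w=atz(p,q,0);print(n,w,"in guard",(w-c)[:2]@x,(w-c)@d)
for n,q in(("hbl",A(345,63)),("hbr",A(505,70)),("wbl",A(375,93)),("wbr",A(475,97)),("wfl",A(372,131)),("wfr",A(475,137))):
    w=atz(p,q,.006);print(n,w,"in guard",(w-c)[:2]@x,(w-c)@d)
for n,q in(("sidepostL",E(548,500)),("sidepostR",E(667,350))):
    w=atz(s,q,.116);print(n,w)
h=atz(p,B(139,414),.219);print("handletop",h,"side",atz(s,D(371,362),.219),"collar side",atz(s,D(369,432),.152))
for z in(.036,.046,.056):print("bartip",atz(p,B(78,355),z),atz(s,D(290,536),z))
print("stand post top",atz(p,B(135,505),.15))
print("foot corners",[atz(p,B(*q),.008).round(3)[:2] for q in((42,465),(60,588),(170,570))])
E
```

```text
posts [0.66226271 0.13340995 0.116     ] [ 0.63185887 -0.23705116  0.116     ] 0.3717066346410891 [ 0.64706079 -0.05182061  0.116     ]
y axis [0.08179526 0.99664915 0.        ] yaw -0.08188674786898271
cl [0.59680302 0.12243688 0.        ] in guard -0.06434280205475063 0.16956272901914182
cr [ 0.57069404 -0.21729897  0.        ] in guard -0.06257551265384056 -0.171170311654763
hbl [ 0.72148264 -0.02689181  0.006     ] in guard 0.07213340980983324 0.030932621701399668
hbr [ 0.71916229 -0.12449239  0.006     ] in guard 0.07780410217259025 -0.06653071117705722
wbl [ 0.70329667 -0.04560026  0.006     ] in guard 0.055538645729920295 0.0107993286107849
wbr [ 0.70208179 -0.10654314  0.006     ] in guard 0.05931267168727591 -0.050038711532297525
wfl [ 0.67979319 -0.04431131  0.006     ] in guard 0.03200849339011688 0.010161487068509476
wfr [ 0.67738681 -0.10703349  0.006     ] in guard 0.03474055249160725 -0.05254735413159324
sidepostL [0.66164108 0.12844447 0.116     ]
sidepostR [ 0.62751438 -0.23127737  0.116     ]
handletop [ 0.54433915 -0.32571072  0.219     ] side [ 0.54034229 -0.32642288  0.219     ] collar side [ 0.54049495 -0.32168855  0.152     ]
bartip [ 0.61311441 -0.3097707   0.036     ] [ 0.6155971  -0.31495784  0.036     ]
bartip [ 0.61138253 -0.30850462  0.046     ] [ 0.61108929 -0.29825172  0.046     ]
bartip [ 0.60965065 -0.30723854  0.056     ] [ 0.60658148 -0.28154559  0.056     ]
stand post top [ 0.49370352 -0.33407363  0.15      ]
foot corners [array([ 0.537, -0.288]), array([ 0.448, -0.302]), array([ 0.463, -0.381])]
```

The views agree. The guard is at about (0.646, -0.052) with yaw -0.08, and the hook handle is at (0.542, -0.325) in the grey stand (top view px 327,167). The holder's window is at about (0.691, -0.076) (px 252,134). I'll move above the handle first.

Call:
apply_moves(
  deltas=[
    [[0, 0, 0.7], [1, 1, 0], 0],
    [[0, 0, 0.7], [1, 1, 0], 0],
    [[0, 0, 0.7], [1, 1, 0], 0],
    [[0, 0, 0.7], [1, 1, 0], 0],
    [[0, 0, 0.7], [1, 1, 0], 0],
    [[0, 0, 0.7], [1, 1, 0], 0],
    [[0, 0, 0.7], [1, 1, 0], 0],
    [[0, 0, 0.7], [1, 1, 0], 0],
  ],
)

```text
time: 2.0
tool_pos: [0.4477, -0.4001, 0.304]
tcp_rot: [[0.075, 0.997, 0.001], [0.997, -0.075, 0.0], [0.0, 0.001, -1.0]]
force: [-1.3, -0.2, 0.4]
gripper_width: 1.0
grip_force: 0.0
```

Call:
apply_moves(
  deltas=[
    [[0, 0, 0.172], [0.48, 0.378, 0], 0],
    [[0, 0, 0.172], [0.48, 0.378, 0], 0],
    [[0, 0, 0.172], [0.48, 0.378, 0], 0],
    [[0, 0, 0.172], [0.48, 0.378, 0], 0],
    [[0, 0, 0.172], [0.48, 0.378, 0], 0],
    [[0, 0, 0.172], [0.48, 0.378, 0], 0],
  ],
)

```text
time: 2.6
tool_pos: [0.5411, -0.3275, 0.3038]
tcp_rot: [[-0.184, 0.983, -0.001], [0.983, 0.184, -0.001], [-0.001, -0.002, -1.0]]
force: [-0.1, -0.6, -0.4]
gripper_width: 0.999
grip_force: 0.0
```

Run:
```python
from h import *
s=ctrl.snapshot("side");p=ctrl.snapshot("top");np.save("top1.npy",p,allow_pickle=True);np.save("side1.npy",s,allow_pickle=True)
st=ctrl.read_state();print(st["time"],st["tool_pos"],st["tcp_rot"].round(3),st["joint_pos"].round(2))
def c(p,x0,x1,y0,y1,f):return cv2.resize(p["img"][y0:y1,x0:x1,::-1],None,fx=f,fy=f,interpolation=cv2.INTER_CUBIC)
o=np.hstack([c(s,210,290,100,200,5),c(p,300,350,140,240,5)[:500]])
cv2.imwrite("pics/c2.png",o)
```

```text
2.7 [ 0.54113901 -0.32749949  0.30390508] [[-0.184  0.983 -0.001]
 [ 0.983  0.184 -0.001]
 [-0.001 -0.001 -1.   ]] [ 0.7   0.62 -0.34  1.56  0.23  1.    0.48]
```

View pics/c2.png

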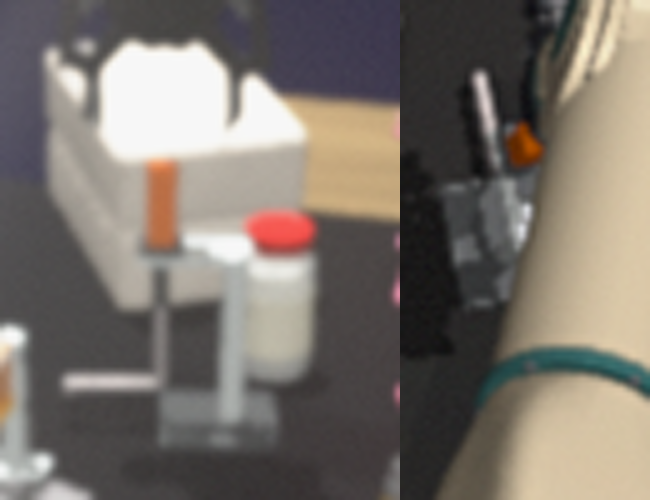

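Call:
apply_moves(
  deltas=[
    [[0, 0, 0], [0, 0.008, -0.15], 0],
    [[0, 0, 0], [0, 0.008, -0.31], 0],
    [[0, 0, 0], [0, 0.008, -0.31], 0],
    [[0, 0, 0], [0, 0.008, -0.31], 0.5],
    [[0, 0, 0], [0, 0.008, -0.31], 1],
    [[0, 0, 0], [0, 0.008, -0.31], 1],
    [[0, 0, 0], [0, 0.008, -0.31], 1],
    [[0, 0, 0], [0, 0.008, -0.31], 1],
  ],
  force=80,
)

```text
time: 3.5
tool_pos: [0.5427, -0.3246, 0.2431]
tcp_rot: [[-0.186, 0.982, 0.001], [0.982, 0.186, -0.001], [-0.001, 0.001, -1.0]]
force: [-0.8, 0.8, 3.6]
gripper_width: 0.249
grip_force: 78.4
```

Call:
apply_moves(
  deltas=[
    [[0, 0, 0], [0, 0, 0], 1],
    [[0, 0, 0], [0, 0, 0], 1],
    [[0, 0, 0], [0, 0, 0], 1],
  ],
)

```text
time: 3.8
tool_pos: [0.5428, -0.3246, 0.2431]
tcp_rot: [[-0.186, 0.982, 0.001], [0.982, 0.186, -0.001], [-0.001, 0.001, -1.0]]
force: [-1.8, 0.6, 6.1]
gripper_width: 0.251
grip_force: 78.5
```

Call:
apply_moves(
  deltas=[
    [[0, 0, 0], [0, 0, 0.03], 1],
    [[0, 0, 0], [0, 0, 0.075], 1],
    [[0, 0, 0], [0, 0, 0.075], 1],
    [[0, 0, 0], [0, 0, 0.075], 1],
  ],
)

```text
time: 4.2
tool_pos: [0.5425, -0.3243, 0.2571]
tcp_rot: [[-0.187, 0.982, 0.0], [0.982, 0.187, -0.0], [-0.0, 0.0, -1.0]]
force: [0.6, 0.2, -3.5]
gripper_width: 0.243
grip_force: 78.2
```

Run:
```python
from h import *
s=ctrl.snapshot("side");np.save("side2.npy",s,allow_pickle=True)
for t in("hook_collar","hook_grip","stand_fork"):
    for r in ctrl.trace(t,s)[:3]:
        w=np.argwhere(r["region"]);print(t,round(r["score"],2),np.round(r["xy"],1),w.min(0),w.max(0))
```

```text
hook_collar 0.68 [241.6 143.3] [128 222] [177 246]
hook_grip 0.78 [242.1 142.7] [128 222] [176 245]
stand_fork 0.98 [276.7 250.3] [211 257] [266 288]
stand_fork 0.84 [254.4 179.6] [148 243] [190 264]
stand_fork 0.83 [302.7 153.6] [124 289] [163 308]
```

Call:
apply_moves(
  deltas=[
    [[0, 0, 0], [0.11, 0.022, 0], 1],
    [[0, 0, 0], [0.225, 0.045, 0], 1],
    [[0, 0, 0], [0.225, 0.045, 0], 1],
    [[0, 0, 0], [0.225, 0.045, 0.17], 1],
    [[0, 0, 0], [0.225, 0.045, 0.34], 1],
    [[0, 0, 0], [0.225, 0.045, 0.5], 1],
    [[0, 0, 0], [0.225, 0.045, 0.5], 1],
  ],
)

```text
time: 5.1
tool_pos: [0.589, -0.3161, 0.3619]
tcp_rot: [[-0.186, 0.983, 0.008], [0.983, 0.186, -0.004], [-0.005, 0.007, -1.0]]
force: [0.6, -0.2, -1.5]
gripper_width: 0.247
grip_force: 79.4
```

Call:
apply_moves(
  deltas=[
    [[0, 0, 0], [-0.03, 0.2, 0], 1],
    [[0, 0, -0.06], [-0.08, 0.4, 0], 1],
    [[0, 0, -0.12], [-0.12, 0.6, 0], 1],
    [[0, 0, -0.173], [-0.15, 0.8, 0], 1],
    [[0, 0, -0.173], [-0.4, 1, 0], 1],
    [[0, 0, -0.173], [-0.5, 1, 0], 1],
    [[0, 0, -0.173], [-0.5, 1, 0], 1],
  ],
)

```text
time: 5.8
tool_pos: [0.482, -0.1134, 0.3556]
tcp_rot: [[0.081, 0.997, -0.008], [0.997, -0.081, 0.0], [-0.0, -0.008, -1.0]]
force: [0.7, -0.6, -2.0]
gripper_width: 0.25
grip_force: 79.6
```

Call:
apply_moves(
  deltas=[
    [[0, 0, 0], [-0.15, 0.2, 0], 1],
    [[0, 0, 0], [-0.15, 0.295, -0.15], 1],
    [[0, 0, 0], [-0.15, 0.295, -0.35], 1],
    [[0, 0, 0], [-0.15, 0.295, -0.52], 1],
    [[0, 0, 0], [-0.15, 0.295, -0.58], 1],
    [[0, 0, 0], [-0.15, 0.295, -0.58], 1],
    [[0, 0, 0], [-0.15, 0.295, -0.58], 1],
  ],
)

```text
time: 6.5
tool_pos: [0.4576, -0.0566, 0.2407]
tcp_rot: [[0.084, 0.996, -0.0], [0.996, -0.084, 0.0], [0.0, -0.0, -1.0]]
force: [0.5, 0.6, -1.9]
gripper_width: 0.247
grip_force: 79.6
```

Run:
```python
from h import *
s=ctrl.snapshot("side");p=ctrl.snapshot("top");np.save("top3.npy",p,allow_pickle=True);np.save("side3.npy",s,allow_pickle=True)
st=ctrl.read_state();print(st["time"],st["tool_pos"],st["force"])
def c(p,x0,x1,y0,y1,f):return cv2.resize(p["img"][y0:y1,x0:x1,::-1],None,fx=f,fy=f,interpolation=cv2.INTER_CUBIC)
o=np.hstack([c(s,150,280,130,280,4),c(p,200,270,110,260,4)])
cv2.imwrite("pics/c3.png",o);print(o.shape)
```

```text
6.6 [ 0.45810167 -0.05651371  0.24163744] [-0.54348172 -0.34193458 -1.64814981]
(600, 800, 3)
```

View pics/c3.png

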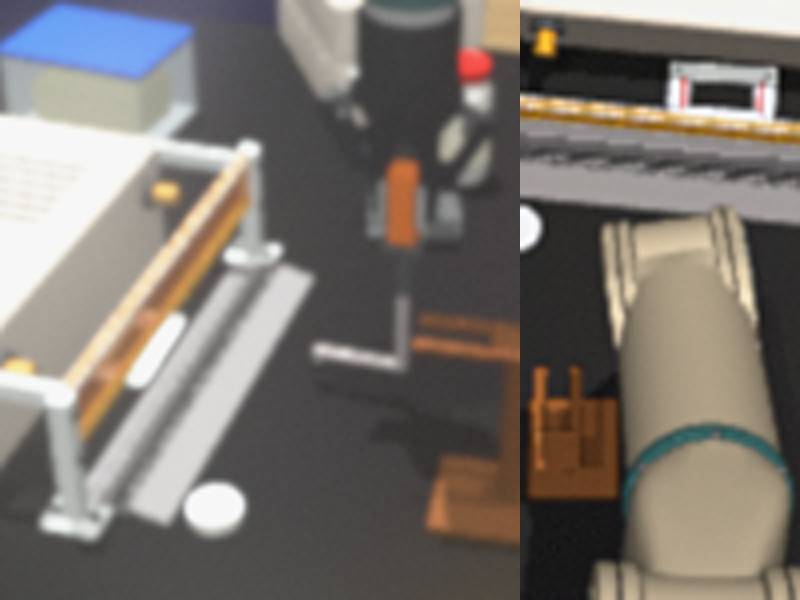

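Run:
```python
from h import *
s=np.load("side3.npy",allow_pickle=True).item();p=np.load("top3.npy",allow_pickle=True).item()
for z in(.02,.03,.04,.05):print(z,proj(s,[[.5279,-.0622,z],[.4581,-.0565,z]]).round(1).tolist())
for f in(540,575):print(atz(p,(200+(f-520)/4,110+370/4),.152))
```

```text
0.02 [[228.9, 221.1], [249.5, 225.0]]
0.03 [[228.8, 218.6], [249.6, 222.5]]
0.04 [[228.8, 216.2], [249.6, 220.0]]
0.05 [[228.8, 213.7], [249.7, 217.5]]
[0.42586348 0.06665876 0.152     ]
[0.42645894 0.0378125  0.152     ]
```

Call:
apply_moves(
  deltas=[
    [[0, 0, 0], [0, 0, -0.03], 1],
    [[0, 0, 0], [0, 0, -0.05], 1],
    [[0, 0, 0], [0, 0, -0.05], 1],
    [[0, 0, 0], [0, 0, -0.05], 1],
  ],
)

```text
time: 7.0
tool_pos: [0.4574, -0.0563, 0.2309]
tcp_rot: [[0.084, 0.996, -0.0], [0.996, -0.084, 0.0], [0.0, -0.0, -1.0]]
force: [0.4, -0.2, -2.3]
gripper_width: 0.25
grip_force: 79.7
```

Call:
apply_moves(
  deltas=[
    [[0, 0, 0], [0, 0, -0.005], 1],
    [[0, 0, 0], [0, 0, -0.01], 1],
    [[0, 0, 0], [0, 0, -0.01], 1],
  ],
)

```text
time: 7.3
tool_pos: [0.4574, -0.0563, 0.2288]
tcp_rot: [[0.084, 0.996, -0.0], [0.996, -0.084, 0.0], [0.0, -0.0, -1.0]]
force: [-0.6, -0.7, -1.7]
gripper_width: 0.245
grip_force: 79.7
```

Call:
apply_moves(
  deltas=[
    [[0, 0, 0], [0, 0, -0.003], 1],
    [[0, 0, 0], [0, 0, -0.005], 1],
    [[0, 0, 0], [0, 0, -0.005], 1],
  ],
)

```text
time: 7.6
tool_pos: [0.4574, -0.0563, 0.2279]
tcp_rot: [[0.084, 0.996, -0.0], [0.996, -0.084, 0.0], [0.0, -0.0, -1.0]]
force: [-0.4, -0.9, -2.7]
gripper_width: 0.252
grip_force: 79.7
```

Call:
apply_moves(
  deltas=[
    [[0, 0, 0], [0, 0, -0.003], 1],
    [[0, 0, 0], [0, 0, -0.005], 1],
    [[0, 0, 0], [0, 0, -0.005], 1],
  ],
)

```text
time: 7.9
tool_pos: [0.4574, -0.0563, 0.2269]
tcp_rot: [[0.084, 0.996, -0.0], [0.996, -0.084, 0.0], [0.0, -0.0, -1.0]]
force: [0.2, -0.1, -1.8]
gripper_width: 0.249
grip_force: 79.7
```

Call:
apply_moves(
  deltas=[
    [[0, 0, 0], [0, 0, -0.003], 1],
    [[0, 0, 0], [0, 0, -0.005], 1],
    [[0, 0, 0], [0, 0, -0.005], 1],
  ],
)

```text
time: 8.2
tool_pos: [0.4574, -0.0562, 0.2262]
tcp_rot: [[0.084, 0.996, 0.0], [0.996, -0.084, -0.0], [-0.0, 0.0, -1.0]]
force: [-2.3, 0.2, 3.9]
gripper_width: 0.246
grip_force: 80.9
```

Call:
apply_moves(
  deltas=[
    [[0, 0, 0], [0, 0, -0.003], 1],
    [[0, 0, 0], [0, 0, -0.004], 1],
    [[0, 0, 0], [0, 0, -0.004], 1],
  ],
)

```text
time: 8.5
tool_pos: [0.4573, -0.0563, 0.2258]
tcp_rot: [[0.084, 0.996, 0.0], [0.996, -0.084, -0.0], [-0.0, 0.0, -1.0]]
force: [-4.1, 0.7, 10.0]
gripper_width: 0.245
grip_force: 81.8
```

Call:
apply_moves(
  deltas=[
    [[0, 0, 0], [0, 0, 0.05], 1],
    [[0, 0, 0], [0, 0, 0.12], 1],
    [[0, 0, 0], [0, 0, 0.12], 1],
    [[0, 0, 0], [0.2, -0.017, 0.12], 1],
    [[0, 0, 0], [0.4, -0.033, 0.12], 1],
    [[0, 0, 0], [0.4, -0.033, 0.12], 1],
    [[0, 0, 0], [0.4, -0.033, 0.12], 1],
  ],
)

```text
time: 9.2
tool_pos: [0.5374, -0.0629, 0.2482]
tcp_rot: [[0.084, 0.996, -0.001], [0.996, -0.084, 0.0], [0.0, -0.001, -1.0]]
force: [-1.1, 0.5, -3.2]
gripper_width: 0.246
grip_force: 80.1
```

Call:
apply_moves(
  deltas=[
    [[0, 0, 0], [0.1, -0.008, 0], 1],
    [[0, 0, 0], [0.2, -0.017, 0], 1],
    [[0, 0, 0], [0.3, -0.025, 0], 1],
    [[0, 0, 0], [0.38, -0.031, 0], 1],
    [[0, 0, 0], [0.415, -0.035, 0], 1],
    [[0, 0, 0], [0.415, -0.035, 0], 1],
    [[0, 0, 0], [0.415, -0.035, 0], 1],
  ],
)

```text
time: 9.9
tool_pos: [0.619, -0.0699, 0.2487]
tcp_rot: [[0.084, 0.996, -0.002], [0.996, -0.084, -0.0], [-0.0, -0.002, -1.0]]
force: [-0.7, 0.1, -2.3]
gripper_width: 0.251
grip_force: 80.2
```

Run:
```python
from h import *
s=ctrl.snapshot("side");p=ctrl.snapshot("top");np.save("top4.npy",p,allow_pickle=True);np.save("side4.npy",s,allow_pickle=True)
st=ctrl.read_state();print(st["time"],st["tool_pos"],st["force"])
def c(p,x0,x1,y0,y1,f):return cv2.resize(p["img"][y0:y1,x0:x1,::-1],None,fx=f,fy=f,interpolation=cv2.INTER_CUBIC)
o=np.hstack([c(s,150,230,150,270,5),c(p,220,290,105,225,5)])
cv2.imwrite("pics/c4.png",o);print(o.shape)
```

```text
10.0 [ 0.6192599  -0.06984316  0.24899245] [ 0.22357875 -0.34064903 -2.46433118]
(600, 750, 3)
```

View pics/c4.png

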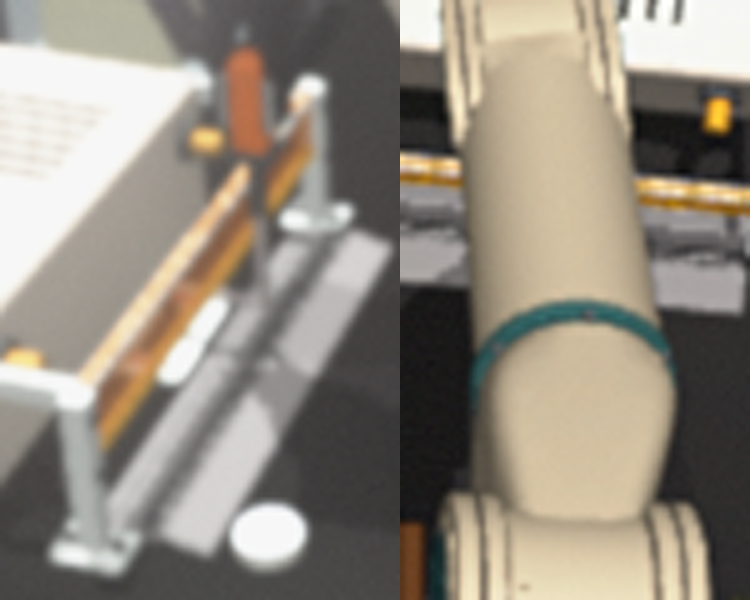

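Shank clears the screen's front (side view px ~ 202,200) and the tip should be above the window. I'll lower it gently now.

Call:
apply_moves(
  deltas=[
    [[0, 0, 0], [0, 0, -0.04], 1],
    [[0, 0, 0], [0, 0, -0.07], 1],
    [[0, 0, 0], [0, 0, -0.07], 1],
    [[0, 0, 0], [0, 0, -0.07], 1],
  ],
)

```text
time: 10.4
tool_pos: [0.6202, -0.0699, 0.2347]
tcp_rot: [[0.084, 0.996, -0.001], [0.996, -0.084, 0.0], [0.0, -0.001, -1.0]]
force: [0.1, -0.4, -2.5]
gripper_width: 0.243
grip_force: 80.1
```

Call:
apply_moves(
  deltas=[
    [[0, 0, 0], [0, 0, -0.004], 1],
    [[0, 0, 0], [0, 0, -0.008], 1],
    [[0, 0, 0], [0, 0, -0.008], 1],
  ],
)

```text
time: 10.7
tool_pos: [0.6205, -0.0699, 0.2335]
tcp_rot: [[0.084, 0.996, 0.0], [0.996, -0.084, 0.0], [0.0, 0.0, -1.0]]
force: [-0.1, -0.2, -2.2]
gripper_width: 0.249
grip_force: 80.1
```

Call:
apply_moves(
  deltas=[
    [[0, 0, 0], [0, 0, -0.004], 1],
    [[0, 0, 0], [0, 0, -0.006], 1],
    [[0, 0, 0], [0, 0, -0.006], 1],
  ],
)

```text
time: 11.0
tool_pos: [0.6204, -0.0699, 0.2323]
tcp_rot: [[0.084, 0.996, -0.0], [0.996, -0.084, 0.0], [0.0, -0.0, -1.0]]
force: [0.6, -0.6, -3.4]
gripper_width: 0.252
grip_force: 80.1
```

Call:
apply_moves(
  deltas=[
    [[0, 0, 0], [0, 0, -0.003], 1],
    [[0, 0, 0], [0, 0, -0.003], 1],
    [[0, 0, 0], [0, 0, -0.003], 1],
  ],
)

```text
time: 11.3
tool_pos: [0.6204, -0.0699, 0.2317]
tcp_rot: [[0.084, 0.996, -0.0], [0.996, -0.084, 0.0], [0.0, -0.0, -1.0]]
force: [0.4, -0.3, -2.3]
gripper_width: 0.25
grip_force: 80.1
```

Tip is at 5.0 mm with no contact, so it is in the window. I'll carry on.

Call:
apply_moves(
  deltas=[
    [[0, 0, 0], [0, 0, -0.004], 1],
    [[0, 0, 0], [0, 0, -0.007], 1],
    [[0, 0, 0], [0, 0, -0.007], 1],
  ],
)

```text
time: 11.6
tool_pos: [0.6203, -0.0699, 0.2302]
tcp_rot: [[0.084, 0.996, -0.0], [0.996, -0.084, 0.0], [0.0, -0.0, -1.0]]
force: [0.8, 0.4, -2.5]
gripper_width: 0.246
grip_force: 80.1
```

Call:
apply_moves(
  deltas=[
    [[0, 0, 0], [0, 0, -0.004], 1],
    [[0, 0, 0], [0, 0, -0.007], 1],
    [[0, 0, 0], [0, 0, -0.007], 1],
  ],
)

```text
time: 11.9
tool_pos: [0.6204, -0.0699, 0.2288]
tcp_rot: [[0.084, 0.996, -0.0], [0.996, -0.084, 0.0], [0.0, -0.0, -1.0]]
force: [-0.7, -0.2, -1.7]
gripper_width: 0.247
grip_force: 80.1
```

Call:
apply_moves(
  deltas=[
    [[0, 0, 0], [-0.015, 0.001, -0.003], 1],
    [[0, 0, 0], [-0.03, 0.003, -0.003], 1],
    [[0, 0, 0], [-0.05, 0.004, -0.003], 1],
    [[0, 0, 0], [-0.07, 0.006, -0.003], 1],
    [[0, 0, 0], [-0.09, 0.0075, -0.003], 1],
    [[0, 0, 0], [-0.11, 0.009, -0.003], 1],
    [[0, 0, 0], [-0.13, 0.011, -0.003], 1],
    [[0, 0, 0], [-0.15, 0.0125, -0.003], 1],
  ],
)

```text
time: 12.7
tool_pos: [0.5924, -0.0674, 0.2296]
tcp_rot: [[0.084, 0.996, 0.006], [0.996, -0.084, -0.0], [0.0, 0.006, -1.0]]
force: [5.6, -1.8, 2.2]
gripper_width: 0.246
grip_force: 80.7
```

```bash
cat > look.py <<'E'
from h import *
import sys
s=ctrl.snapshot("side");st=ctrl.read_state();print(st["time"],st["tool_pos"],st["force"])
g=np.array([.6465,-.052]);x=np.array([.9967,-.0817]);t=st["tool_pos"][:2]+.07*np.array([.9965,-.084]);print("tip guard x",(t-g)@x,"tip z",st["tool_pos"][2]-.2267)
for r in ctrl.trace("holder_mid",s)[:2]:
    w=np.argwhere(r["region"]);q=atz(s,r["xy"],.006)[:2];print(round(r["score"],2),r["xy"],len(w),w.min(0),w.max(0),"guard x",(q-g)@x)
if len(sys.argv)>1: cv2.imwrite(sys.argv[1],cv2.resize(s["img"][150:270,150:260,::-1],None,fx=5,fy=5,interpolation=cv2.INTER_CUBIC))
E
python3 look.py
```

```text
12.75 [ 0.59184286 -0.06735665  0.22969214] [4.89903151 0.36451388 2.85099446]
tip guard x 0.016783066414635305 tip z 0.002992140741307492
0.43 [194.9, 219.8] 100 [209 183] [226 200] guard x -0.0010340971627080297
```

Call:
apply_moves(
  deltas=[
    [[0, 0, 0], [0, 0, 0.008], 1],
    [[0, 0, 0], [-0.01, 0.001, 0.012], 1],
    [[0, 0, 0], [-0.02, 0.0017, 0.015], 1],
    [[0, 0, 0], [-0.03, 0.0025, 0.018], 1],
    [[0, 0, 0], [-0.04, 0.0033, 0.0205], 1],
    [[0, 0, 0], [-0.04, 0.0033, 0.0205], 1],
  ],
)

```text
time: 13.4
tool_pos: [0.5819, -0.0667, 0.2324]
tcp_rot: [[0.084, 0.996, -0.001], [0.996, -0.084, 0.0], [-0.0, -0.001, -1.0]]
force: [4.1, -0.4, 0.4]
gripper_width: 0.25
grip_force: 80.7
```

```bash
python3 look.py pics/c5.png
```

```text
13.45 [ 0.58202355 -0.06668482  0.23232468] [ 3.02024045 -0.06091298 -0.17712645]
tip guard x 0.006941281321786378 tip z 0.00562467976471942
0.53 [190.6, 221.2] 135 [209 183] [226 203] guard x 0.009532601853850308
```

View pics/c5.png

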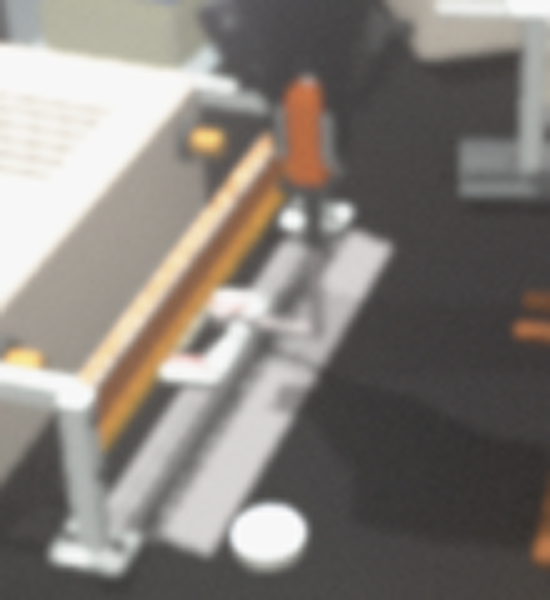

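Call:
apply_moves(
  deltas=[
    [[0, 0, 0], [-0.02, 0.0017, 0.004], 1],
    [[0, 0, 0], [-0.04, 0.0033, 0.0078], 1],
    [[0, 0, 0], [-0.06, 0.005, 0.0116], 1],
    [[0, 0, 0], [-0.08, 0.0067, 0.0154], 1],
    [[0, 0, 0], [-0.08, 0.0067, 0.0154], 1],
  ],
)

```text
time: 14.0
tool_pos: [0.5643, -0.0654, 0.2349]
tcp_rot: [[0.084, 0.996, -0.004], [0.996, -0.084, -0.0], [-0.0, -0.004, -1.0]]
force: [-0.8, 0.7, -1.6]
gripper_width: 0.248
grip_force: 80.1
```

```bash
python3 look.py
```

```text
14.05 [ 0.56473153 -0.06542081  0.23492289] [ 0.07789011 -0.30393398 -2.15923261]
tip guard x -0.010396950759308755 tip z 0.008222889226190938
0.68 [194.9, 215.7] 192 [210 185] [226 208] guard x 0.00792429397552263
```

```bash
python3 look.py pics/c6.png
```

```text
14.15 [ 0.56543753 -0.06542339  0.2350314 ] [ 0.42310267  0.52428922 -1.47789364]
tip guard x -0.009693069201837221 tip z 0.00833139848693415
0.5 [200.7, 220.7] 165 [210 186] [226 208] guard x -0.021310850394728645
```

View pics/c6.png

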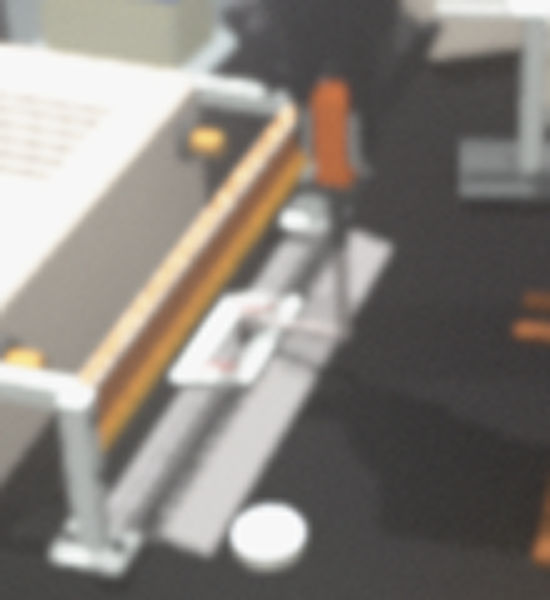

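Call:
apply_moves(
  deltas=[
    [[0, 0, 0], [-0.02, 0.0017, 0.001], 1],
    [[0, 0, 0], [-0.04, 0.0033, 0.002], 1],
    [[0, 0, 0], [-0.06, 0.005, 0.004], 1],
    [[0, 0, 0], [-0.06, 0.005, 0.004], 1],
  ],
)

```text
time: 14.6
tool_pos: [0.5536, -0.0643, 0.2364]
tcp_rot: [[0.084, 0.996, -0.001], [0.996, -0.084, -0.0], [-0.0, -0.001, -1.0]]
force: [0.3, 0.3, -2.9]
gripper_width: 0.247
grip_force: 80.1
```

```bash
python3 look.py
```

```text
14.65 [ 0.55381019 -0.0643449   0.23633434] [-0.02692111 -0.24210544 -1.93307567]
tip guard x -0.02137015529847417 tip z 0.009634342164305393
0.73 [263.1, 159.1] 430 [143 258] [175 272] guard x -0.1134416878296253
0.48 [197.0, 220.6] 200 [209 188] [227 210] guard x -0.009392552906473587
```

```bash
cat > fit.py <<'E'
from h import *
from scipy.optimize import differential_evolution as DE
from scipy.spatial.transform import Rotation as Ro
g=np.array([.6465,-.052,0]);Rg=Ro.from_euler("z",-.082).as_matrix()
def run():
    s=ctrl.snapshot("side");st=ctrl.read_state()
    best=None
    for r in ctrl.trace("holder_mid",s)[:4]:
        if 175<r["xy"][0]<260 and 200<r["xy"][1]<290: best=r;break
    if best is None: print("none");return
    M=best["region"];w=np.argwhere(M);print("score",best["score"],len(w),w.min(0),w.max(0))
    K=4;y0,x0=195,165
    gt=cv2.resize(s["img"][y0:y0+80,x0:x0+90].astype(np.uint8),None,fx=K,fy=K)
    m=cv2.resize(M[y0:y0+80,x0:x0+90].astype(np.uint8),None,fx=K,fy=K,interpolation=cv2.INTER_NEAREST)
    def rend(v):
        R=Rg@Ro.from_euler("zy",[v[3],v[4]]).as_matrix();c=g+Rg@np.array([v[0],v[1],v[2]])
        o=np.zeros_like(m)
        for (a,b,val) in((28,48,1),(13,30,0)):
            P=np.array([[a,b,3],[a,-b,3],[-a,-b,3],[-a,b,3]])/1000@R.T+c
            q=(proj(s,P)-[x0,y0]+.5)*K
            cv2.fillPoly(o,[np.round(q).astype(np.int32)],val)
        return o
    def cost(v):
        o=rend(v);return 1-(o&m).sum()/max(1,(o|m).sum())
    f=DE(cost,[(-.15,.03),(-.06,.02),(.002,.018),(-.3,.3),(-.3,.3)],maxiter=60,popsize=12,seed=1)
    print("holder guard x,y,z,yaw,pitch",f.x.round(3),"iou",1-f.fun)
    t=st["tool_pos"]+.07*st["tcp_rot"][:,1];t[2]=st["tool_pos"][2]-.2267+.07*st["tcp_rot"][2,1]
    print("tip guard",(Rg.T@(t-g)).round(4),"F",st["force"].round(1),"t",st["time"],"tip px",proj(s,[t+[0,0,.006]]))
    return s
if __name__=="__main__": run()
E
python3 fit.py
```

```text
score 0.81 228 [209 187] [227 212]
holder guard x,y,z,yaw,pitch [-0.019 -0.01   0.017 -0.018  0.095] iou 0.7726229926076982
tip guard [-0.021  -0.0201  0.0095] F [ 0.1 -0.4 -2.1] t 14.75 tip px [[201.38853544 216.99342036]]
```

Call:
apply_moves(
  deltas=[
    [[0, 0, 0], [-0.03, 0.0025, 0], 1],
    [[0, 0, 0], [-0.06, 0.005, 0], 1],
    [[0, 0, 0], [-0.075, 0.006, 0], 1],
    [[0, 0, 0], [-0.09, 0.0075, -0.004], 1],
    [[0, 0, 0], [-0.105, 0.009, -0.007], 1],
    [[0, 0, 0], [-0.12, 0.01, -0.012], 1],
    [[0, 0, 0], [-0.12, 0.01, -0.012], 1],
  ],
)

```text
time: 15.5
tool_pos: [0.5295, -0.0624, 0.2336]
tcp_rot: [[0.084, 0.996, -0.002], [0.996, -0.084, 0.0], [-0.0, -0.002, -1.0]]
force: [-0.2, 0.1, -3.6]
gripper_width: 0.245
grip_force: 80.1
```

```bash
python3 fit.py
```

```text
score 0.7 249 [209 193] [230 217]
holder guard x,y,z,yaw,pitch [-0.04  -0.01   0.016 -0.012 -0.175] iou 0.7911683532658693
tip guard [-0.0455 -0.0201  0.0069] F [ 0.5  0.5 -2.7] t 15.55 tip px [[208.30957591 218.93885376]]
```

Call:
apply_moves(
  deltas=[
    [[0, 0, 0], [-0.015, 0.001, -0.003], 1],
    [[0, 0, 0], [-0.03, 0.0025, -0.008], 1],
    [[0, 0, 0], [-0.045, 0.004, -0.012], 1],
    [[0, 0, 0], [-0.06, 0.005, -0.016], 1],
    [[0, 0, 0], [-0.09, 0.0075, -0.024], 1],
    [[0, 0, 0], [-0.12, 0.01, -0.027], 1],
    [[0, 0, 0], [-0.15, 0.0125, -0.027], 1],
    [[0, 0, 0], [-0.15, 0.0125, -0.027], 1],
  ],
)

```text
time: 16.4
tool_pos: [0.498, -0.0599, 0.2278]
tcp_rot: [[0.084, 0.996, -0.004], [0.996, -0.084, -0.0], [-0.0, -0.004, -1.0]]
force: [-0.4, 0.2, -2.5]
gripper_width: 0.249
grip_force: 80.1
```

```bash
python3 fit.py
```

```text
score 0.47 262 [212 203] [232 227]
holder guard x,y,z,yaw,pitch [-0.077 -0.004  0.016  0.    -0.062] iou 0.7785521582733813
tip guard [-0.0764 -0.0201  0.0011] F [ 0.7  0.2 -2.7] t 16.45 tip px [[217.17089395 221.9724386 ]]
```

Call:
apply_moves(
  deltas=[
    [[0, 0, 0], [-0.035, 0.003, 0.002], 1],
    [[0, 0, 0], [-0.07, 0.006, 0.002], 1],
    [[0, 0, 0], [-0.105, 0.009, 0.002], 1],
    [[0, 0, 0], [-0.14, 0.012, 0.002], 1],
    [[0, 0, 0], [-0.175, 0.015, 0.002], 1],
    [[0, 0, 0], [-0.21, 0.0175, 0.002], 1],
    [[0, 0, 0], [-0.24, 0.02, 0.002], 1],
    [[0, 0, 0], [-0.24, 0.02, 0.002], 1],
  ],
)

```text
time: 17.3
tool_pos: [0.4513, -0.0559, 0.2289]
tcp_rot: [[0.084, 0.996, -0.001], [0.996, -0.084, -0.0], [-0.0, -0.001, -1.0]]
force: [-0.1, -0.2, -2.6]
gripper_width: 0.248
grip_force: 80.1
```

```bash
python3 fit.py
```

```text
score 0.51 233 [216 217] [235 240]
holder guard x,y,z,yaw,pitch [-0.119 -0.012  0.008  0.004  0.035] iou 0.7989678053575817
tip guard [-0.1238 -0.02    0.0021] F [ 0.1 -0.3 -2.3] t 17.35 tip px [[230.75583758 224.32196522]]
```

Call:
apply_moves(
  deltas=[
    [[0, 0, 0], [0, 0, 0.03], 1],
    [[0, 0, 0], [0, 0, 0.1], 1],
    [[0, 0, 0], [0, 0, 0.3], 1],
    [[0, 0, 0], [0, 0, 0.5], 1],
    [[0, 0, 0], [0, 0, 0.65], 1],
    [[0, 0, 0], [0, 0, 0.65], 1],
  ],
)

```text
time: 18.0
tool_pos: [0.4546, -0.0558, 0.363]
tcp_rot: [[0.084, 0.996, 0.009], [0.996, -0.084, -0.001], [-0.0, 0.009, -1.0]]
force: [0.5, -0.2, -2.5]
gripper_width: 0.243
grip_force: 80.2
```

```bash
python3 fit.py
```

```text
score 0.67 284 [215 217] [235 240]
holder guard x,y,z,yaw,pitch [-0.123 -0.001  0.016  0.01  -0.007] iou 0.7849624060150376
tip guard [-0.1222 -0.0199  0.1344] F [-0.8  0.  -3.2] t 18.05 tip px [[229.99910644 190.20595388]]
```

Call:
apply_moves(
  deltas=[
    [[0, 0, 0.04], [0.15, -0.2, 0], 1],
    [[0, 0, 0.08], [0.3, -0.4, 0], 1],
    [[0, 0, 0.12], [0.45, -0.6, 0], 1],
    [[0, 0, 0.173], [0.6, -0.8, 0], 1],
    [[0, 0, 0.173], [0.685, -0.95, 0], 1],
    [[0, 0, 0.173], [0.685, -0.95, 0], 1],
    [[0, 0, 0.173], [0.685, -0.95, 0], 1],
  ],
)

```text
time: 18.8
tool_pos: [0.5885, -0.2461, 0.3558]
tcp_rot: [[-0.185, 0.983, -0.005], [0.983, 0.185, 0.003], [0.003, -0.004, -1.0]]
force: [-0.4, 1.1, -2.4]
gripper_width: 0.249
grip_force: 80.3
```

Run:
```python
from h import *
s=ctrl.snapshot("side");p=ctrl.snapshot("top");st=ctrl.read_state();print(st["time"],st["tool_pos"],st["tcp_rot"].round(3))
R=st["tcp_rot"];R0=np.array([.982,.186])
print("to pre-insert (hung + 45mm ahead, +14 mm up):",np.array([.5428+.0442,-.3246+.0084,.2581])-st["tool_pos"],"yaw now",np.arctan2(R[1,1],R[0,1]),"want",np.arctan2(.187,.982))
np.save("side5.npy",s,allow_pickle=True)
```

```text
18.9 [ 0.58872051 -0.24419392  0.35734108] [[-0.188  0.982 -0.003]
 [ 0.982  0.188  0.002]
 [ 0.003 -0.003 -1.   ]]
to pre-insert (hung + 45mm ahead, +14 mm up): [-0.00172051 -0.07200608 -0.09924108] yaw now 0.18943092656605864 want 0.18817471073297526
```

Call:
apply_moves(
  deltas=[
    [[0, 0, 0], [-0.007, -0.2, 0], 1],
    [[0, 0, 0], [-0.007, -0.36, 0], 1],
    [[0, 0, 0], [-0.007, -0.36, -0.1], 1],
    [[0, 0, 0], [-0.007, -0.36, -0.25], 1],
    [[0, 0, 0], [-0.007, -0.36, -0.4], 1],
    [[0, 0, 0], [-0.007, -0.36, -0.495], 1],
    [[0, 0, 0], [-0.007, -0.36, -0.495], 1],
    [[0, 0, 0], [-0.007, -0.36, -0.495], 1],
  ],
)

```text
time: 19.7
tool_pos: [0.5883, -0.3168, 0.2604]
tcp_rot: [[-0.188, 0.982, 0.0], [0.982, 0.188, 0.0], [0.0, 0.0, -1.0]]
force: [0.5, -0.4, -1.1]
gripper_width: 0.243
grip_force: 80.2
```

Call:
apply_moves(
  deltas=[
    [[0, 0, 0], [0, 0, 0], 1],
    [[0, 0, 0], [0, 0, 0], 1],
  ],
)

```text
time: 19.9
tool_pos: [0.5888, -0.3179, 0.2616]
tcp_rot: [[-0.187, 0.982, 0.003], [0.982, 0.187, -0.001], [-0.002, 0.002, -1.0]]
force: [-0.1, 0.0, -2.7]
gripper_width: 0.246
grip_force: 80.2
```

Call:
apply_moves(
  deltas=[
    [[0, 0, 0], [-0.06, -0.01, 0], 1],
    [[0, 0, 0], [-0.12, -0.02, 0], 1],
    [[0, 0, 0], [-0.18, -0.03, 0], 1],
    [[0, 0, 0], [-0.225, -0.0375, 0], 1],
    [[0, 0, 0], [-0.225, -0.0375, 0], 1],
    [[0, 0, 0], [-0.225, -0.0375, 0], 1],
    [[0, 0, 0], [-0.225, -0.0375, 0], 1],
  ],
)

```text
time: 20.6
tool_pos: [0.5437, -0.3251, 0.26]
tcp_rot: [[-0.187, 0.982, 0.001], [0.982, 0.187, 0.0], [0.0, 0.001, -1.0]]
force: [0.6, -0.1, -2.7]
gripper_width: 0.245
grip_force: 80.1
```

Run:
```python
from h import *
s=ctrl.snapshot("side");s2=ctrl.snapshot("side");st=ctrl.read_state();print(st["time"],st["tool_pos"],st["tcp_rot"].round(3),st["force"])
a=np.load("side2.npy",allow_pickle=True).item()
f=lambda q:cv2.resize(q["img"][110:195,215:275,::-1],None,fx=6,fy=6,interpolation=cv2.INTER_CUBIC)
cv2.imwrite("pics/c9.png",np.hstack([f(a),f(s2)]))
```

```text
20.7 [ 0.5436518  -0.32501629  0.25985335] [[-0.187  0.982  0.001]
 [ 0.982  0.187  0.   ]
 [ 0.     0.001 -1.   ]] [-0.75021267  0.69737031 -2.42348232]
```

View pics/c9.png

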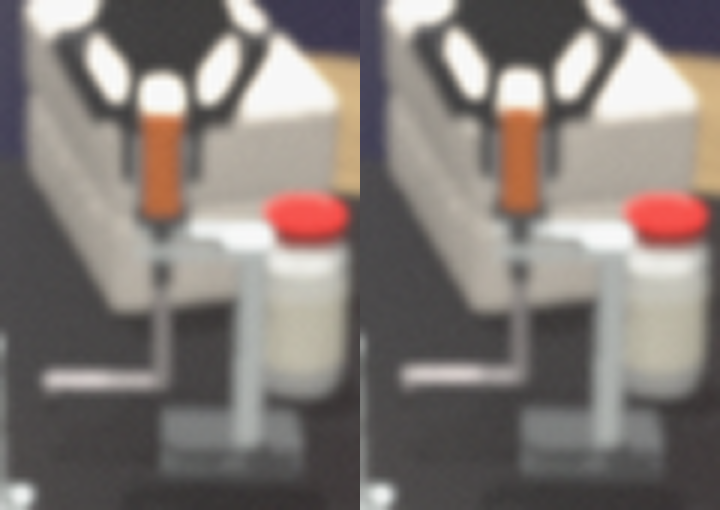

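Right half matches the pose just after pick-up (left half): collar centred over the fork, hook upright. I'll lower it.

Call:
apply_moves(
  deltas=[
    [[0, 0, 0], [-0.004, 0.002, -0.03], 1],
    [[0, 0, 0], [-0.004, 0.002, -0.06], 1],
    [[0, 0, 0], [-0.004, 0.002, -0.075], 1],
    [[0, 0, 0], [-0.004, 0.002, -0.08], 1],
    [[0, 0, 0], [-0.004, 0.002, -0.08], 1],
    [[0, 0, 0], [-0.004, 0.002, -0.08], 1],
  ],
)

```text
time: 21.3
tool_pos: [0.5424, -0.325, 0.244]
tcp_rot: [[-0.187, 0.982, 0.0], [0.982, 0.187, -0.0], [-0.0, 0.0, -1.0]]
force: [1.1, -0.1, -2.5]
gripper_width: 0.246
grip_force: 80.6
```

Call:
apply_moves(
  deltas=[
    [[0, 0, 0], [0, 0, -0.003], 1],
    [[0, 0, 0], [0, 0, -0.005], 1],
    [[0, 0, 0], [0, 0, -0.005], 1],
  ],
)

```text
time: 21.6
tool_pos: [0.5423, -0.3251, 0.2431]
tcp_rot: [[-0.187, 0.982, 0.0], [0.982, 0.187, -0.0], [-0.0, 0.0, -1.0]]
force: [-0.1, -0.0, -0.4]
gripper_width: 0.247
grip_force: 80.8
```

Call:
apply_moves(
  deltas=[
    [[0, 0, 0], [0, 0, -0.001], 0.72],
    [[0, 0, 0], [0, 0, -0.001], 0.6],
    [[0, 0, 0], [0, 0, -0.001], 0.4],
    [[0, 0, 0], [0, 0, -0.001], 0.2],
    [[0, 0, 0], [0, 0, -0.001], 0],
    [[0, 0, 0], [0, 0, -0.001], 0],
    [[0, 0, 0], [0, 0, -0.001], 0],
    [[0, 0, 0], [0, 0, -0.001], 0],
  ],
)

```text
time: 22.4
tool_pos: [0.5422, -0.325, 0.2427]
tcp_rot: [[-0.187, 0.982, 0.0], [0.982, 0.187, 0.0], [0.0, 0.0, -1.0]]
force: [0.2, -0.5, -0.7]
gripper_width: 1.001
grip_force: 0.0
```

Call:
apply_moves(
  deltas=[
    [[0, 0, 0], [0, 0, 0.1], 0],
    [[0, 0, 0], [0, 0, 0.25], 0],
    [[0, 0, 0], [0, 0, 0.45], 0],
    [[0, 0, 0], [0, 0, 0.6], 0],
    [[0, 0, 0], [-0.2, -0.3, 0.7], 0],
    [[0, 0, 0], [-0.4, -0.6, 0.7], 0],
    [[0, 0, 0], [-0.4, -0.6, 0.7], 0],
    [[0, 0, 0], [-0.4, -0.6, 0.7], 0],
  ],
)

```text
time: 23.2
tool_pos: [0.4559, -0.4531, 0.3828]
tcp_rot: [[-0.174, 0.985, -0.004], [0.985, 0.174, -0.006], [-0.005, -0.005, -1.0]]
force: [-1.7, -0.9, -0.2]
gripper_width: 1.0
grip_force: 0.0
```

Run:
```python
from fit import *
s=run();a=np.load("side.npy",allow_pickle=True).item()
f=lambda q:cv2.resize(q["img"][120:280,150:280,::-1],None,fx=3,fy=3,interpolation=cv2.INTER_CUBIC)
cv2.imwrite("pics/c10.png",np.hstack([f(a),f(s)]))
p=ctrl.snapshot("top")
for r in ctrl.trace("holder_mid",p)[:3]:
    q=atz(p,r["xy"],.006);print(r["score"],q,Rg.T@(q-g))
for r in ctrl.trace("hook_grip",p)[:3]:print(r["score"],r["xy"])
```

```text
score 0.53 237 [216 216] [235 239]
holder guard x,y,z,yaw,pitch [-0.119 -0.01   0.008 -0.008  0.042] iou 0.817283950617284
tip guard [-0.0869 -0.393   0.1557] F [ 0.3  1.5 -0.3] t 23.25 tip px [[251.13588844 135.55399772]]
0.64 [ 0.53750351 -0.07404004  0.006     ] [-0.10682499 -0.03089368  0.006     ]
0.31 [ 0.80028788 -0.04779296  0.006     ] [0.15292654 0.01678938 0.006     ]
0.64 [243.9, 103.2]
0.58 [106.4, 188.8]
0.33 [355.8, 196.2]
```

View pics/c10.png

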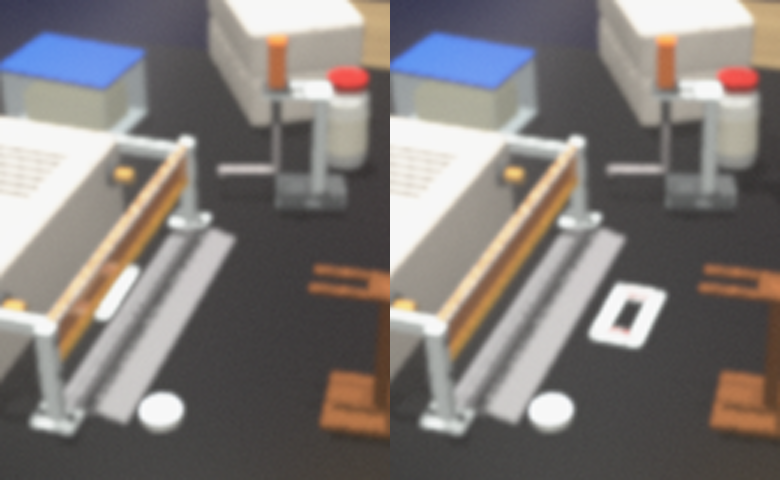

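```bash
python3 -c "
from cell import ctrl
print(ctrl.finish_job())"
```

```text
the job is handed in; nothing more can be done
None
```

The job is handed in, with no verdict returned: the holder lies on the open bench about 107–119 mm in front of the screen, and the hook hangs back in its stand. The holder-pull force past 40 mm wasn't seen in the settled readings, so I'm inferring that check was met.

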